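Slide the calibration tray through the sprung gate into its dock

TASK

Load the white tray with its blue box into the dock of the chute on the optical table: press the chute's black-topped treadle down with one fingertip to swing the orange gate up, and while holding it open push the tray by its upright end plate with the other fingertip, past the gate and fully home against the end stop. The gate must not touch the tray on the way; then let go, so that the gate falls shut behind the tray. Push gently and only with the fingertips: do not grip, lift or tip the tray, leave the blue box lying in it untouched, and leave the other things on the table alone.

Things in the scene. Friction and masses are not known exactly. Their poses are not given: they have to be found in the camera images.
- chute: Aluminium chute fixed to the table, small yaw. Origin on the table (z = 0) under the gate, on the centre line; +y = direction of travel, -x = treadle side (towards the robot). The tray slides on its base at z = 6 mm. Side walls: inner faces x = +-32 mm, 3 mm thick, top z = 22 mm, y = -223 to +77 mm. Hinge brackets 10 x 6 mm at x = -40 mm, y = -222 and +16 mm, top z = 43 mm.
- dock_stop (a point): Middle of the end stop's face that the tray's front comes to rest against: chute y = +77 mm. The stop's top is at z = 22 mm.
- tray: White tray in the chute, axes parallel to the chute's. Origin: centre of its pocket's underside. Pocket 60 (x) x 62 (y) mm, 20 mm high, open-topped. A tongue 24 mm wide, 4 mm high runs back (-y) to the upright end plate. Starts with the pocket's front 10 to 42 mm short of the gate. Home: front at the end stop, origin at chute y = +46 mm, the tongue under the gate. About 0.16 kg, slides freely.
- push_face (a point): On the rear face (facing -y, the face to push) of the tray's upright end plate, in its middle, 30 mm above the tray's underside. The face is at tray y = -97 mm, 56 mm wide (x = +-28 mm) and 46 mm high above the underside; the plate is 6 mm thick. It ends 51 mm short of the gate when the tray is home.
- cal_box: Blue box 50 x 50 x 13 mm lying loose in the tray's pocket, origin at the centre of its underside.
- gate (a joint): Angle of the orange gate (rad): 0 shut, grows as the treadle is pressed down, stop at 0.65. Level hinge along chute y at chute x = -40 mm, z = 35 mm; gate arm on the +x side, treadle on the -x side. A spring shuts it when let go: 0.03 N m at 0, 0.08 N m at 0.5 rad, about 4 N at the treadle's middle. The tray passes from about 0.33 rad on, well clear at 0.45 to 0.6.
- blade (a point): Middle of the lower edge of the gate's blade, which crosses the chute at chute y = 0 (arm 10 mm, blade 5 mm thick in y; x = -6 to +24 mm). Shut, the edge is at z = 16 mm; the top of the tray's pocket is at z = 26 mm. Moves with the gate.
- treadle (a point): Middle of the treadle's black ribbed top. The treadle is a flat plate, part of the gate: 34 mm wide (chute x = -40 to -74 mm), 180 mm long (chute y = -215 to -35 mm), 3 mm thick, top at z = 37 mm when shut. This point is at chute x = -58, y = -125 mm when shut and sinks about 9 mm at 0.5 rad. A fingertip can slide along it while pressing.
- lens_cap: Black lens cap, 33 mm wide, 13 mm high, on the table beside the dock. Leave alone.
- kapton_roll: Amber tape roll lying flat, 60 mm wide, 16 mm high. Leave alone.
- swab_jar: White jar with blue lid, 54 mm wide, 70 mm high. Leave alone.
- tip_box: Small box with clear lid and black base, 45 x 62 x 16 mm. Leave alone.

How it is judged:
By the outcome, as a careful person would: the job done as asked, in the order asked, and still so for the second after the job is handed in, with the robot touching nothing.
It also fails if it takes over 48 s, if anything falls off the work surface, if the arm or the gripper's body presses on something with over 40 N, if the wrist force passes 120 N, or if a joint passes its speed limit or range.

ROBOT

A 6-joint arm with a two-finger parallel gripper is mounted at the origin on a cart in front of the work surface, level with it; the furniture and walls round the work are solid. World frame = base frame: x ahead of the robot, y to its left, z up, the work surface at z = 0. Lengths are in m, angles in rad, forces in N, time in s.
With the tool pointing down it reaches from about 0.375 to 0.975 m from the base axis. Payload 3.8 kg.
Tool frame: the origin (TCP) lies on the centre line of the jaws, within the pads' length; the fingertips stand 8 mm ahead of it and the grasp point (between the pads) lies 11 mm behind it; z points along the fingers, y is the direction in which the jaws open and shut (so a half turn about z gives the same grasp; the last joint's range is limited). The gripper opens to 85 mm and grips with 20 to 120 N. Pads are 22 mm wide; open, the fingers measure 114 mm over their backs; the gripper's body (76 mm by 85 mm) begins 54 mm behind the grasp point. The pads swing forward as they close: fully open they stand 13 mm farther back than shut.
Start: joints at [-1.307, 0.264, 1.604, -0, 1.274, -0.037], TCP at [0.2, -0.645, 0.239] pointing down, gripper open.
Joint ranges: [-2.63, 2.63], [-0.94, 2.18], [0.31, 2.57], [-1.31, 4.45], [0, 2.66], [-2.55, 2.55]. Speed limits (rad/s): [2.57, 2.57, 3.14, 3.14, 3.14, 3.14].

INTERFACE

Orientations are given as a rotation vector (axis times angle).
In Python, from workcell import * gives the robot as it stands.
- The arm moves only by the tool play_rows, never from a script. Its arguments are lists of equal length, an entry for each row: "slide": the shift along the tool's x, y, z in cm, a list of three; "delta_rot": the turn, a rotation vector about the tool's x, y, z in rad, a list of three. In form: {"slide": [[x, y, z], ...], "delta_rot": [[wx, wy, wz], ...]}. A call has 1 to 12 rows; each row is the pose to reach, as a shift and turn from the pose measured when the call began, along the tool's axes at that moment; what a row does not reach only later rows make up. A row lasts 1/12 s, in which the tool goes at most 41.7 mm and 7.16 degrees, less where a joint would pass 70% of its speed; a pose out of reach is approached as far as the arm can. A call with a gripper value outside its range is refused whole. "hand" is the opening, from 0 (shut) to 1 (fully open), set as the call begins (left out, the last holds). The fingers move at their own pace and stop on an object; "force" is the grip in N (left out, the last holds). Time passes only in rows, so rows that repeat a pose let the fingers close. It gives the time, the measured TCP pose, the force and the opening at its end, in the units of the state.
- read_state(): the state, without advancing time (a new reading comes with each control period).
- read_camera(name): name is "side" or "top" or "wrist"; returns a dict with "image" (420x560x3 uint8, red, green, blue), "depth" (420x560 float32, m along the optical axis (not along the pixel's ray), 0 where there is no reading), "fovy" (degrees; the focal length in pixels is half the picture's height over the tangent of half this angle, whatever the lens; pixels are square), "cx", "cy" (the principal point, pixels), "world_from_camera" (4x4, takes a point from camera to world coordinates); the wrist camera has in their place "hand_eye" (4x4, takes a point from camera to tool coordinates, whose origin is the TCP and whose axes are the flange's). Camera axes: x right, y up, looking along -z (the intrinsics and any distortion apply to the point x, -y, -z); pixel columns grow to the right and rows downward; lengths in m; the calibration is good to about 2 mm. A picture is of the moment at which its call begins: read the wrist's pose just before it.
- finish_job(): hands the job in, once; it reports no verdict.
Trained networks look in a picture, given as the dict that the camera call returned (one of the last four; its "shot" number tells which), for a name from the list of things; names that differ only in an ending like _2 or _b are one class to them, and where a whole thing is asked for, a point or a joint stands for the part that bears it (a point fixed in the world has none). Each returns a list of dicts, best first, with "conf" (0 to 1); they miss things now and then, are a little off and sometimes report something else, mostly with a low value. They report only what shows in the picture. A call takes as long as a camera call.
- spot_in(target, picture): "bbox" ([centre column, centre row, width, height] in pixels, round what is visible of it).
- landmark_of(target, picture): "at" ([column, row] in pixels: a listed point, or the origin of a listed thing).
The state is a dict: "time": time; "q": joint angles; "joint_vel": joint speeds; "joint_torque": joint torques, N m; "tool_pos": TCP position; "tcp_rot": TCP orientation; "wrist_force": force on the tool from outside, world axes, zero at the start; "torque": the same for the moment, N m; "width": opening from 0.0 (shut) to 1.0 (fully open).
Only numpy, scipy, OpenCV 4.12 (cv2) and the standard library are available. Lean on these libraries where they do the work, as an engineer would, in place of code of your own. Each camera call takes 0.05 s, during which the arm holds its last target.

## Working session

There is one attempt and no reset: what is moved stays moved. The work goes in short steps, Python scripts to look and compute and a tool call to move; the robot and the scene stay as the last step left them, time stands still between calls to the robot, and variables do not carry over. Pictures are saved under pics/ and viewed, and the job is handed in when it is done.

Besides the shell and the picture viewer there is one more tool, called by a JSON object that holds its "fn" and its "kwargs". play_rows: Moves the arm, as the interface text tells. Its arguments: {"type":"object","properties":{"slide":{"type":"array"},"delta_rot":{"type":"array"},"hand":{"type":"number"},"force":{"type":"number"}},"required":["slide","delta_rot"]}

```bash
mkdir -p pics; ls; cat > h.py <<'E'
from workcell import *
import numpy as np, cv2
from scipy.spatial.transform import Rotation as R
def save(p,n): cv2.imwrite('pics/'+n,cv2.cvtColor(p['image'],cv2.COLOR_RGB2BGR))
def world(p,u,v,d=None,z=None,T=None):
    if T is None: T=np.array(p['world_from_camera'])
    f=210/np.tan(np.radians(p['fovy'])/2)
    ray=np.array([(u-p['cx'])/f,-(v-p['cy'])/f,-1.])
    if z is None: 
        return (T@np.r_[ray*d,1])[:3]
    r=T[:3,:3]@ray; o=T[:3,3]
    return o+r*(z-o[2])/r[2]
E
python3 - <<'E'
from h import *
s=read_state(); print({k:np.round(v,3) for k,v in s.items()})
for n in ['top','side','wrist']:
    p=read_camera(n); save(p,n+'0.png')
    print(n,{k:(np.round(v,3).tolist() if k!='image' and k!='depth' else 0) for k,v in p.items() })
    for t in ['chute','dock_stop','tray','push_face','cal_box','blade','treadle']:
        r=landmark_of(t,p)
        for q in r[:2]:
            u,v=q['at']; d=p['depth'][int(np.clip(v,0,419)),int(np.clip(u,0,559))]
            print(n,t,round(q['conf'],2),np.round(q['at'],1),np.round(world(p,u,v,d),3) if n!='wrist' else '')
E
```

```text
pics
{'time': np.float64(0.0), 'q': array([-1.307,  0.265,  1.605, -0.   ,  1.274, -0.037]), 'joint_vel': array([-0.001,  0.001, -0.   , -0.002, -0.   ,  0.   ]), 'joint_torque': array([ 1.0000e-03, -5.1510e+01, -3.6731e+01,  0.0000e+00,  1.3000e-02,
       -0.0000e+00]), 'tool_pos': array([ 0.2  , -0.644,  0.238]), 'tcp_rot': array([-3.104, -0.47 ,  0.   ]), 'wrist_force': array([-0.924,  0.581, -0.464]), 'torque': array([0.005, 0.001, 0.023]), 'width': np.float64(1.003)}
top {'image': 0, 'depth': 0, 'fovy': 48.003, 'cx': 278.034, 'cy': 203.411, 'world_from_camera': [[0.006, 0.991, -0.134, 0.289], [-1.0, 0.005, -0.008, -0.111], [-0.008, 0.134, 0.991, 1.286], [0.0, 0.0, 0.0, 1.0]], 'shot': 1}
top chute 0.64 [303.  200.6] [ 0.471 -0.169  0.005]
top dock_stop 0.78 [278.2 197.3] [ 0.479 -0.101  0.01 ]
top dock_stop 0.67 [147.9 214.9] [0.422 0.237 0.071]
top tray 0.92 [331.7 201.3] [ 0.467 -0.245  0.023]
top push_face 0.61 [372.3 199.4] [ 0.474 -0.357  0.011]
top cal_box 0.66 [331.2 199.6] [ 0.472 -0.244  0.022]
top blade 0.65 [302.4 195.3] [ 0.485 -0.167  0.009]
top treadle 0.81 [350.3 
[... 310 characters left out ...]
de dock_stop 0.82 [273.3 202.6] [ 0.465 -0.091  0.02 ]
side tray 0.75 [270.4 201.2] [ 0.474 -0.095  0.019]
side tray 0.57 [282.5 158.6] [ 0.458 -0.239  0.021]
side push_face 0.56 [284.1 127.3] [ 0.465 -0.334  0.045]
side push_face 0.36 [300.3 207.7] [ 0.388 -0.095 -0.001]
side cal_box 0.69 [285.5 128.9] [ 0.461 -0.336  0.035]
side cal_box 0.55 [281.6 158.6] [ 0.46  -0.238  0.021]
side blade 0.93 [273.3 175.3] [ 0.475 -0.168  0.04 ]
side treadle 0.83 [302.3 138.7] [ 0.407 -0.307  0.035]
wrist {'image': 0, 'depth': 0, 'fovy': 65.322, 'cx': 274.354, 'cy': 209.321, 'hand_eye': [[-0.001, 0.954, 0.3, 0.076], [1.0, 0.001, 0.001, -0.001], [0.0, 0.3, -0.954, -0.136], [0.0, 0.0, 0.0, 1.0]], 'shot': 3}
```

View pics/top0.png

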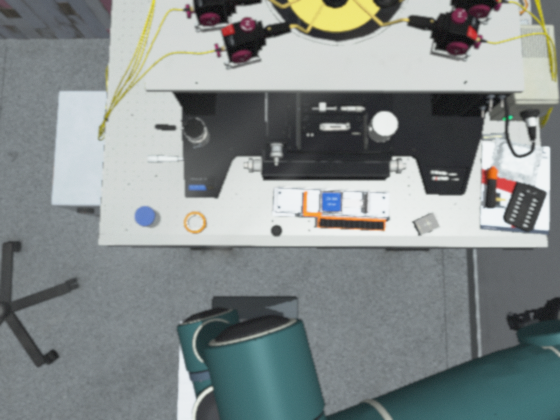

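View pics/side0.png

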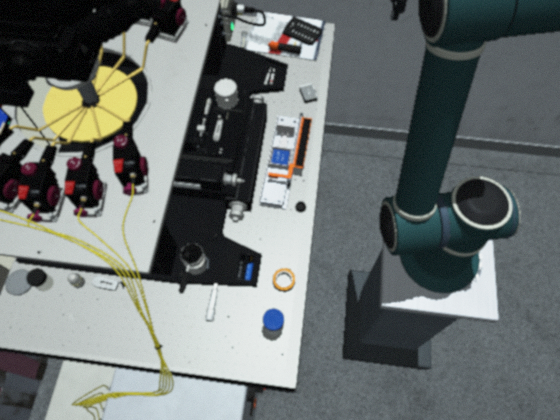

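View pics/wrist0.png

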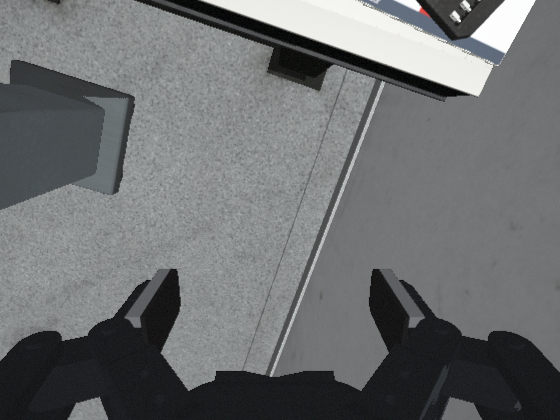

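The chute lies along world y in front of the black rail: treadle on the robot side at about (350,225) in the top view, blue box at (332,201), gate at (303,200). Next I'll check the heights of the obstacles around it.

```bash
python3 - <<'E'
from h import *
p=read_camera('top'); save(p,'t1.png')
D=p['depth']; f=210/np.tan(np.radians(p['fovy'])/2)
v,u=np.mgrid[:420,:560]
P=np.stack([(u-p['cx'])/f*D,-(v-p['cy'])/f*D,-D],-1)@np.array(p['world_from_camera'])[:3,:3].T+np.array(p['world_from_camera'])[:3,3]
for x0 in np.arange(0.34,0.90,0.02):
    row=[]
    for y0 in np.arange(-0.5,0.05,0.05):
        m=(abs(P[...,0]-x0)<.01)&(abs(P[...,1]-y0)<.025)&(D>0)
        row.append('%4d'%(1000*P[...,2][m].max()) if m.any() else '   .')
    print('%.2f'%x0,' '.join(row))
c=cv2.resize(p['image'][170:245,255:410],None,fx=5,fy=5,interpolation=cv2.INTER_CUBIC); cv2.imwrite('pics/t1c.png',c[...,::-1])
E
```

```text
0.34    5    6    9    1  -42    6    4    5    5    3    4
0.36    9    7    8    8    8    7    7    7   11    7    7
0.38   20    6   38   42    7    7    7    9   18    8    8
0.40   23   21   44   45   44   47   43    7   15    8    8
0.42   24   18   45   43   43   43   44   47    7   10    7
0.44   22    8   13   60   26   31   44   45   27    8    6
0.46    9    6   13   57   28   29   42   44   28    9    7
0.48   18    7   12   56   29   30   42   43   27    7    8
0.50   27    8   28   53   30   33   38   34   28    7    8
0.52   27    7   82   83   84   81   83   81   81   81    6
0.54   28   67   84   87   86   84   88   86  125   86   65
0.56   31   72   97   98   97  100   98   98  138   97   73
0.58   29   65  122  122  125  120  119  122  143   96   65
0.60   29   29  119  176  127  121  119  128  150  145   28
0.62   29   28  178  179  162  131  130  128  155  150   30
0.64   31   29  176  179  161  156  143  132  155  151   29
0.66   29   29  177  178  190  193  188  188  156  151   30
0.68   30   30  119  118  615  616  618  612  155  151   28
0.70  231  227  228  228  617  619  619  618  228  228  228
0.72  227  228  228  227  227  227  227  229  230  226  227
0.74  227  227  228  228  227  227  227  228  227  227  305
0.76  303  227  227  228  229  227  228  228  227  330  332
0.78  332  242  226  229  227  228  227  228  228  358  355
0.80  357  355  228  228  228  228  228  228  314  359  356
0.82  357  358  314  228  228  229  229  302  312  355  331
0.84  354  332  310  295  228  189  227  279  227    .    .
0.86    .  225  227  269  209  211  231  231  226  228  331
0.88  306  227  227  237  237  210  229  209  229  303  320
0.90  288  227  229  207  234  209  227  210  279  228  278
```

View pics/t1c.png

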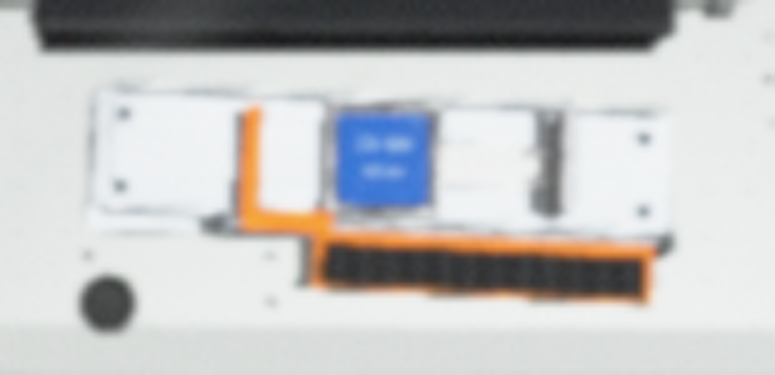

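{"fn": "play_rows", "kwargs": {"slide": [[2.9,-2.6,-0.5],[5.8,-5.2,-1],[8.7,-7.8,-1.5],[11.6,-10.4,-2],[14.5,-13,-2.5],[17.4,-15.6,-3],[20.3,-18.2,-3.5],[23.2,-20.8,-4],[26.1,-23.4,-4.5],[29,-26,-5],[32,-28.6,-5],[34.8,-31.1,-5]], "delta_rot": [[0,0,-0.1],[0,0,-0.2],[0,0,-0.3],[0,0,-0.4],[0,0,-0.5],[0,0,-0.6],[0,0,-0.7],[0,0,-0.8],[0,0,-0.9],[0,0,-1.0],[0,0,-1.1],[0,0,-1.225]], "hand": 0.53}}

```text
time: 2.25
tool_pos: [0.4412, -0.2428, 0.2902]
tcp_rot: [2.264, 2.175, 0.001]
wrist_force: [1.2, -1.2, 0.0]
width: 0.532
```

```bash
cat >> h.py <<'E'
def wristT(p,s):
    T=np.eye(4); T[:3,:3]=R.from_rotvec(s['tcp_rot']).as_matrix(); T[:3,3]=s['tool_pos']
    return T@np.array(p['hand_eye'])
E
python3 - <<'E'
from h import *
s=read_state(); p=read_camera('wrist'); save(p,'w1.png')
T=wristT(p,s); np.savez('w1.npz',d=p['depth'],T=T,fovy=p['fovy'],cx=p['cx'],cy=p['cy'],im=p['image'])
print(s['tool_pos'],s['tcp_rot'])
for t in ['chute','dock_stop','tray','push_face','cal_box','blade','treadle']:
    for q in landmark_of(t,p)[:2]:
        u,v=q['at']; d=p['depth'][int(np.clip(v,0,419)),int(np.clip(u,0,559))]
        print(t,round(q['conf'],2),np.round(q['at'],1),np.round(world(p,u,v,d,T=T),4))
E
```

```text
[ 0.4411882  -0.24280985  0.29023303] [2.26400065e+00 2.17535327e+00 1.07813998e-03]
chute 0.88 [296.1 109. ] [ 0.4683 -0.1699  0.0397]
chute 0.29 [221.4  38.7] [ 0.3857 -0.0886  0.0041]
dock_stop 0.91 [294.9  40.6] [ 0.4699 -0.0968  0.0197]
push_face 0.88 [294.3 246.3] [ 0.4622 -0.3363  0.0445]
cal_box 0.79 [296.9 170.3] [ 0.4689 -0.2432  0.0226]
blade 0.73 [302.7 109. ] [ 0.4758 -0.1702  0.0395]
blade 0.42 [294.2 167. ] [ 0.4656 -0.2388  0.0233]
treadle 0.57 [246.4 214.1] [ 0.4038 -0.2926  0.039 ]
```

View pics/w1.png

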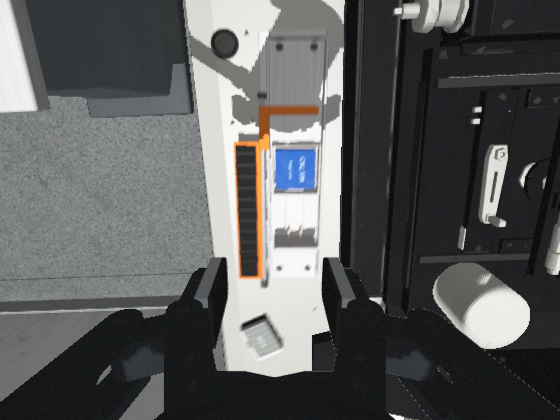

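The chute is well in view: treadle at columns 236–262, gate arm at row 110, blue box at (297,170), end plate at about row 240. Next is fitting the chute pose.

```bash
python3 - <<'E'
from h import *
z=np.load('w1.npz'); p=dict(fovy=float(z['fovy']),cx=float(z['cx']),cy=float(z['cy'])); T=z['T']; im=z['im']; D=z['d']
hsv=cv2.cvtColor(im,cv2.COLOR_RGB2HSV)
m=((hsv[...,0]>5)&(hsv[...,0]<22)&(hsv[...,1]>140)&(hsv[...,2]>90)).astype(np.uint8)
m[:138]=0; m[290:]=0; m[:,:225]=0;m[:,272:]=0
mm=cv2.morphologyEx(m,cv2.MORPH_CLOSE,np.ones((25,25)))
c=max(cv2.findContours(m,0,2)[0],key=cv2.contourArea)
ys,xs=np.nonzero(m); print('treadle bbox',xs.min(),xs.max(),ys.min(),ys.max())
L=[];Rr=[]
for v in range(150,270,4):
    x=xs[ys==v]; 
    if len(x): L.append(world(p,x.min()-.5,v,z=.037,T=T)); Rr.append(world(p,x.max()+.5,v,z=.037,T=T))
L=np.array(L);Rr=np.array(Rr)
for a in (L,Rr): 
    k=np.polyfit(a[:,1],a[:,0],1); print('dx/dy',k, 'x at y=-.295',np.polyval(k,-.295))
print('ends y',world(p,248,ys.max()+.5,z=.037,T=T),world(p,248,ys[(xs<245)].min()-.5,z=.037,T=T))
b=((hsv[...,0]>100)&(hsv[...,0]<125)&(hsv[...,1]>120)).astype(np.uint8); b[:,:270]=0;b[:,325:]=0;b[:140]=0;b[200:]=0
cc=max(cv2.findContours(b,0,2)[0],key=cv2.contourArea); r=cv2.minAreaRect(cc); print('box rect',r, world(p,*r[0],z=.022,T=T))
# points
f=210/np.tan(np.radians(p['fovy'])/2)
v,u=np.mgrid[:420,:560]
P=np.stack([(u-p['cx'])/f*D,-(v-p['cy'])/f*D,-D],-1)@T[:3,:3].T+T[:3,3]
np.save('P1.npy',P)
for vv in (60,80,130,200,215):
    print(vv,[(int(1000*P[vv,uu,0]),int(1000*P[vv,uu,2])) for uu in range(228,345,3)], round(P[vv,295,1],3))
print('col 297',[(int(1000*P[vv,297,1]),int(1000*P[vv,297,2])) for vv in range(20,285,3)])
print('col 250',[(int(1000*P[vv,250,1]),int(1000*P[vv,250,2])) for vv in range(130,290,3)])
c=cv2.resize(im[20:300,220:350],None,fx=3,fy=3,interpolation=cv2.INTER_CUBIC)[:,:,::-1]; 
c=cv2.rotate(c,cv2.ROTATE_90_CLOCKWISE);c=cv2.resize(c,(800,371)); cv2.imwrite('pics/w1c.png',c)
E
```

```text
treadle bbox 234 268 138 277
dx/dy [0.03085886 0.40098391] x at y=-.295 0.3918805481479247
dx/dy [0.04247631 0.43428227] x at y=-.295 0.4217517542222937
ends y [ 0.3997612  -0.38225006  0.037     ] [ 0.41147182 -0.20394013  0.037     ]
box rect ((295.0, 169.0), (38.0, 38.0), 90.0) [ 0.46659701 -0.24155115  0.022     ]
60 [(391, 3), (442, 426), (398, 3), (401, 2), (405, 1), (408, 1), (412, 1), (416, 2), (419, 2), (423, 1), (426, 0), (430, 6), (433, 6), (437, 23), (441, 7), (444, 6), (448, 7), (451, 7), (455, 8), (458, 7), (462, 7), (465, 8), (469, 7), (472, 7), (476, 7), (479, 7), (483, 7), (486, 8), (490, 9), (493, 6), (497, 8), (500, 6), (503, 12), (505, 24), (512, 1), (515, 2), (519, 2), (523, 1), (526, 0)] -0.115
80 [(389, 2), (392, 1), (396, 1), (400, 2), (403, 2), (407, 0), (411, 1), (414, 2), (418, 1), (421, 2), (425, 2), (429, 9), (432, 9), (436, 23), (442, 426), (443, 6), (447, 7), (442, 426), (454, 8), (457, 8), (461, 8), (465, 8), (468, 7), (472, 7), (475, 8), (479, 8), (483, 6), (486, 8), (489, 8), (493, 8), (497, 6), (500, 6), (502, 20), (508, 3), (512, 1), (515, 2), (519
[... 2253 characters left out ...]
392, 7), (-397, 7), (-402, 7), (-410, 2), (-415, 2)]
col 250 [(-193, 1), (-196, 2), (-200, 2), (-204, 1), (-208, 1), (-207, 38), (-211, 40), (-214, 40), (-218, 41), (-221, 39), (-225, 38), (-228, 38), (-232, 39), (-236, 38), (-239, 41), (-243, 37), (-246, 39), (-250, 39), (-254, 40), (-257, 39), (-261, 38), (-265, 38), (-269, 39), (-273, 39), (-276, 39), (-280, 39), (-284, 40), (-288, 39), (-292, 40), (-296, 38), (-300, 38), (-304, 39), (-307, 40), (-312, 37), (-316, 38), (-320, 39), (-324, 38), (-328, 38), (-333, 38), (-337, 38), (-341, 38), (-346, 37), (-350, 38), (-354, 38), (-357, 40), (-363, 38), (-367, 39), (-371, 38), (-375, 39), (-381, 38), (-405, 1), (-410, 2), (-415, 1), (-421, 1)]
```

View pics/w1c.png

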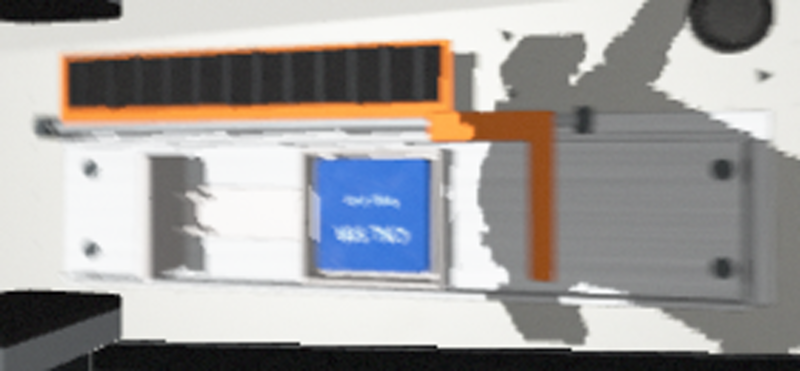

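```bash
python3 - <<'E'
from h import *
z=np.load('w1.npz'); T=z['T']; P=np.load('P1.npy'); D=z['d']
s=read_state(); W=np.eye(4); W[:3,:3]=R.from_rotvec(s['tcp_rot']).as_matrix(); W[:3,3]=s['tool_pos']
Q=(P-W[:3,3])@W[:3,:3]
m=(D>0)&(D<0.25)&(Q[...,2]>-0.06)
for sgn in (-1,1):
    A=Q[m&(Q[...,1]*sgn>0)]*1000
    print(sgn,'n',len(A),'zmax',A[:,2].max())
    for a in range(-60,16,5):
        B=A[(A[:,2]>=a)&(A[:,2]<a+5)]
        if len(B): print(a,len(B),'y',np.round([B[:,1].min(),B[:,1].max()],1),'x',np.round([B[:,0].min(),B[:,0].max()],1))
print(W[:3,:3].round(3))
E
```

```text
-1 n 8519 zmax 3.8115508609591995
-60 1335 y [-57.7 -19.6] x [-9.9 19.5]
-55 3100 y [-57.1 -20.8] x [-9.5 17.1]
-50 1123 y [-55.2 -21.8] x [-9.4 17.2]
-45 653 y [-54.2 -23.4] x [ 8.8 17.4]
-40 270 y [-44.2 -22.1] x [-5.5 16.4]
-35 492 y [-29.1 -22.2] x [-8.1 14.8]
-30 323 y [-35.9 -22.1] x [-8.2 15. ]
-25 300 y [-35.8 -22.2] x [-8.6 14.9]
-20 279 y [-36.1 -22.1] x [-7.8 15. ]
-15 245 y [-36.  -22.1] x [-7.4 15. ]
-10 219 y [-35.7 -22.2] x [-7.6 14.8]
-5 146 y [-34.1 -22.1] x [-7.5 14.6]
0 34 y [-22.5 -22.2] x [-3.2 12.3]
1 n 11210 zmax 147.4737706270621
-60 1347 y [19.4 58.6] x [-9.  19.7]
-55 3111 y [20.8 56.5] x [-9.2 18. ]
-50 1071 y [22.  55.6] x [-8.5 18.1]
-45 630 y [23.9 53.4] x [ 9. 18.]
-40 268 y [22.5 43.9] x [-7.  16.6]
-35 473 y [22.6 29.3] x [-8.  15.4]
-30 315 y [22.5 36.4] x [-7.9 15.3]
-25 309 y [22.7 36.5] x [-7.8 15.2]
-20 279 y [22.6 36.4] x [-8.1 15.2]
-15 250 y [22.7 36.7] x [-7.8 15. ]
-10 217 y [22.7 36.4] x [-7.8 15. ]
-5 138 y [22.8 34.6] x [-7.3 15.1]
0 32 y [22.8 23.2] x [-3.6 12.9]
[[ 0.047  0.999 -0.   ]
 [ 0.999 -0.047 -0.   ]
 [-0.    -0.    -1.   ]]
```

{"fn": "play_rows", "kwargs": {"slide": [[-2,-0.2,2],[-4,-0.4,5],[-6,-0.6,8],[-8,-0.8,11],[-10,-1,14],[-12,-1.1,17],[-12,-1.1,20],[-12,-1.1,21.5],[-12,-1.1,22],[-12,-1.1,22],[-12,-1.1,22]], "delta_rot": [[0,0,0],[0,0,0],[0,0,0],[0,0,0],[0,0,0],[0,0,0],[0,0,0],[0,0,0],[0,0,0],[0,0,0],[0,0,0]]}}

```text
time: 3.57
tool_pos: [0.4228, -0.366, 0.0699]
tcp_rot: [2.274, 2.166, -0.001]
wrist_force: [0.2, -0.6, 0.7]
width: 0.529
```

```bash
cat > look.py <<'E'
from h import *
import sys
n=sys.argv[1]
s=read_state(); p=read_camera('wrist'); save(p,'w%s.png'%n)
T=wristT(p,s); D=p['depth']; f=210/np.tan(np.radians(p['fovy'])/2)
v,u=np.mgrid[:420,:560]
P=np.stack([(u-p['cx'])/f*D,-(v-p['cy'])/f*D,-D],-1)@T[:3,:3].T+T[:3,3]
np.savez('w%s.npz'%n,P=P,im=p['image'],D=D)
p=read_camera('side'); save(p,'s%s.png'%n)
D=p['depth']; T=np.array(p['world_from_camera']); f=210/np.tan(np.radians(p['fovy'])/2)
S=np.stack([(u-p['cx'])/f*D,-(v-p['cy'])/f*D,-D],-1)@T[:3,:3].T+T[:3,3]
np.savez('s%s.npz'%n,P=S,im=p['image'])
c=cv2.resize(p['image'][90:220,220:340],None,fx=4.5,fy=4.5,interpolation=cv2.INTER_CUBIC); cv2.imwrite('pics/s%sc.png'%n,c[...,::-1])
print(s['time'],np.round(s['tool_pos'],4),np.round(s['wrist_force'],2),np.round(s['torque'],3),s['width'])
# chute-frame
def ch(X):
    c,sn=np.cos(.045),np.sin(.045); d=X-np.array([.4683,-.172,0]); return np.stack([d[...,0]*c-d[...,1]*sn,d[...,0]*sn+d[...,1]*c,d[...,2]],-1)
C=ch(P)
for y0 in range(-200,-80,20):
    m=(abs(C[...,1]*1000-y0)<5)&(C[...,0]<-.044)&(C[...,0]>-.078)&(C[...,2]>.015)&(C[...,2]<.045)
    A=C[m]*1000
    if len(A)>25: print('treadle y',y0,len(A),'slope',np.polyfit(A[:,0],A[:,2],1)[0].round(3),'z',A[:,2].mean().round(1))
G=ch(S); im=p['image']; hsv=cv2.cvtColor(im,cv2.COLOR_RGB2HSV)
o=(hsv[...,0]>3)&(hsv[...,0]<22)&(hsv[...,1]>130)&(abs(G[...,1])<.03)&(G[...,0]>-.05)&(G[...,0]<.05)
A=G[o]*1000; k=np.polyfit(A[:,0],A[:,2],1); print('gate pts',len(A),'slope',k.round(3),'angle',np.arctan(k[0]).round(3),'zmax',A[:,2].max().round(1),'y',A[:,1].mean().round(1))
E
python3 look.py 2
```

```text
3.5667 [ 0.4228 -0.366   0.0699] [ 0.22 -0.63  0.68] [ 0.029 -0.013  0.002] 0.5293360321344694
treadle y -200 706 slope -0.009 z 39.0
treadle y -180 908 slope -0.005 z 39.1
treadle y -160 1019 slope -0.004 z 39.0
treadle y -140 1129 slope -0.003 z 39.0
treadle y -120 1247 slope -0.007 z 39.1
treadle y -100 1428 slope -0.006 z 39.1
gate pts 92 slope [1.6000e-02 3.6414e+01] angle 0.016 zmax 46.6 y -6.5
```

View pics/w2.png

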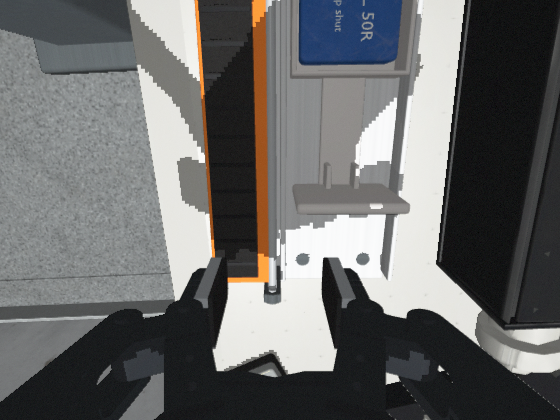

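View pics/s2c.png

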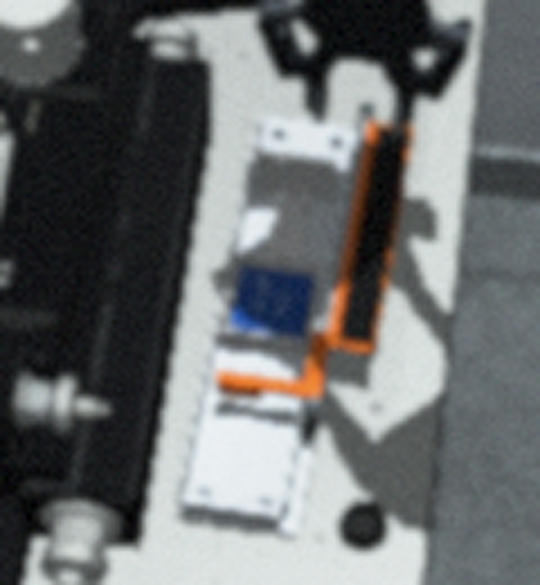

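```bash
python3 - <<'E'
from h import *
z=np.load('w2.npz'); P=z['P']
for vv in range(60,260,8):
  print(vv,[tuple(int(1000*a) for a in P[vv,uu]) for uu in (150,200,300,340,380)])
E
```

```text
60 [(355, -260, 2), (391, -266, 38), (440, -266, 19), (460, -267, 22), (480, -269, 22)]
68 [(355, -264, 2), (391, -269, 38), (440, -269, 10), (462, -270, 10), (484, -271, 11)]
76 [(354, -268, 2), (390, -273, 39), (439, -274, 24), (460, -275, 23), (481, -276, 21)]
84 [(353, -272, 1), (390, -276, 37), (425, -288, 206), (462, -279, 12), (485, -280, 8)]
92 [(352, -277, 1), (382, -278, 2), (440, -281, 7), (462, -283, 12), (486, -284, 7)]
100 [(352, -281, 1), (381, -283, 1), (440, -286, 7), (462, -287, 11), (486, -288, 7)]
108 [(351, -286, 3), (381, -287, 1), (440, -290, 7), (462, -291, 12), (486, -293, 7)]
116 [(351, -290, 3), (380, -292, 1), (440, -295, 8), (462, -296, 11), (486, -297, 9)]
124 [(350, -295, 2), (380, -296, 1), (440, -299, 7), (462, -300, 11), (486, -301, 8)]
132 [(349, -300, 2), (379, -301, 2), (439, -304, 8), (462, -305, 10), (487, -306, 7)]
140 [(348, -304, 1), (379, -306, 2), (439, -308, 8), (463, -309, 10), (487, -311, 8)]
148 [(347, -309, 0), (378, -311, 2), (439, -313, 7), (462, -314, 12), (487, -315, 8)]
156 [(39, -415, -799), (377, -316, 1), (439, -318, 7), (462, 
[... 383 characters left out ...]
6 [(17, -541, -800), (374, -341, 2), (436, -334, 39), (457, -335, 39), (478, -336, 39)]
204 [(14, -567, -798), (374, -346, 2), (435, -335, 52), (455, -336, 52), (474, -336, 54)]
212 [(8, -595, -802), (373, -352, 1), (435, -339, 53), (455, -339, 53), (474, -341, 53)]
220 [(5, -620, -797), (372, -357, 2), (438, -359, 7), (463, -360, 8), (489, -361, 7)]
228 [(0, -649, -800), (372, -363, 1), (438, -364, 8), (464, -366, 7), (489, -367, 8)]
236 [(-4, -677, -800), (371, -369, 1), (438, -370, 7), (464, -371, 8), (490, -372, 7)]
244 [(-8, -705, -799), (370, -375, 1), (437, -375, 9), (464, -377, 7), (490, -378, 7)]
252 [(-13, -734, -798), (370, -381, 2), (437, -381, 7), (464, -383, 8), (490, -383, 9)]
```

{"fn": "play_rows", "kwargs": {"slide": [[0.3,0.4,0.3],[0.3,0.4,0.8],[0.3,0.4,1.3],[0.3,0.4,1.8],[0.3,0.4,2.3],[0.3,0.4,2.6],[0.3,0.4,2.9],[0.3,0.4,3.2],[0.3,0.4,3.3],[0.3,0.4,3.3]], "delta_rot": [[0,0,0],[0,0,0],[0,0,0],[0,0,0],[0,0,0],[0,0,0],[0,0,0],[0,0,0],[0,0,0],[0,0,0]]}}

```text
time: 4.5
tool_pos: [0.4278, -0.3633, 0.038]
tcp_rot: [2.272, 2.166, -0.0]
wrist_force: [-1.3, 1.8, 2.8]
width: 0.533
```

```bash
python3 look.py 3
```

```text
4.5 [ 0.4278 -0.3633  0.038 ] [-1.27  1.79  2.8 ] [ 0.414  0.279 -0.053] 0.5327420072677199
treadle y -200 489 slope -0.055 z 36.8
treadle y -180 1196 slope 0.228 z 35.2
treadle y -160 1267 slope 0.24 z 34.5
treadle y -140 1446 slope 0.242 z 34.4
treadle y -120 1647 slope 0.239 z 34.5
treadle y -100 1876 slope 0.24 z 34.5
gate pts 91 slope [ 0.248 45.806] angle 0.243 zmax 54.7 y -6.7
```

View pics/w3.png

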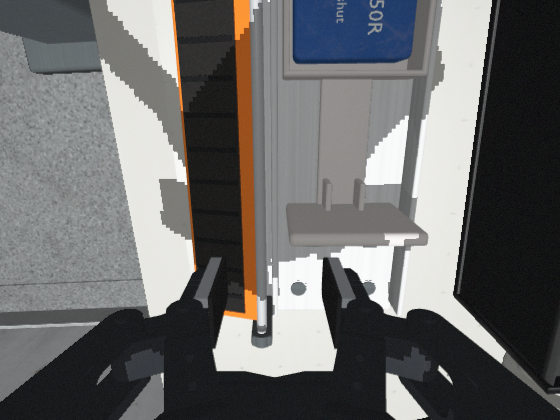

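View pics/s3c.png

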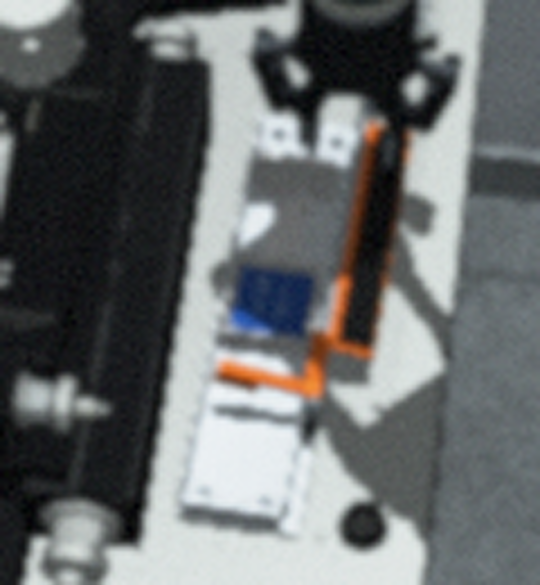

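Gate is at about 0.24 rad (blade raised, treadle tilted at column 220); I'll press further.

{"fn": "play_rows", "kwargs": {"slide": [[0,0,0.2],[0,0,0.4],[0,0,0.55],[0,0,0.55],[0,0,0.55],[0,0,0.55]], "delta_rot": [[0,0,0],[0,0,0],[0,0,0],[0,0,0],[0,0,0],[0,0,0]]}}

```text
time: 5.1
tool_pos: [0.4284, -0.3639, 0.0332]
tcp_rot: [2.271, 2.165, -0.0]
wrist_force: [0.5, 1.5, 4.3]
width: 0.534
```

```bash
python3 look.py 4
```

```text
5.1 [ 0.4284 -0.3639  0.0332] [0.51 1.54 4.3 ] [ 0.222  0.061 -0.04 ] 0.5341149734477756
treadle y -200 497 slope -0.025 z 34.4
treadle y -180 1123 slope 0.463 z 31.7
treadle y -160 1079 slope 0.543 z 30.0
treadle y -140 1218 slope 0.55 z 29.9
treadle y -120 1382 slope 0.547 z 30.1
treadle y -100 1595 slope 0.548 z 30.0
gate pts 96 slope [ 0.569 57.703] angle 0.517 zmax 71.3 y -7.4
```

View pics/w4.png

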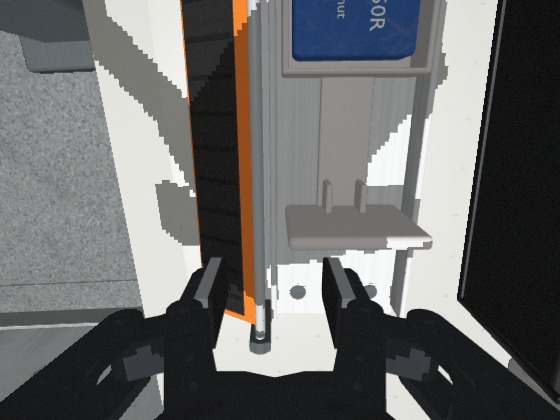

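{"fn": "play_rows", "kwargs": {"slide": [[0.2,0,0.02],[0.4,0,0.03],[0.6,0,0.04],[0.8,0,0.04],[1.0,0,0.04],[1.2,0,0.04],[1.4,0,0.04],[1.7,0,0.04],[2.0,0,0.04],[2.3,0,0.04],[2.6,0,0.04],[2.8,0,0.04]], "delta_rot": [[0,0,0],[0,0,0],[0,0,0],[0,0,0],[0,0,0],[0,0,0],[0,0,0],[0,0,0],[0,0,0],[0,0,0],[0,0,0],[0,0,0]]}}

```text
time: 6.2
tool_pos: [0.4297, -0.3355, 0.0327]
tcp_rot: [2.271, 2.165, -0.0]
wrist_force: [-3.7, -3.5, 3.2]
width: 0.53
```

```bash
python3 look.py 5
```

```text
6.2 [ 0.4297 -0.3355  0.0327] [-3.72 -3.47  3.21] [-0.647  0.518  0.046] 0.5302939087668467
treadle y -200 513 slope 0.55 z 31.5
treadle y -180 411 slope 0.474 z 33.0
treadle y -160 815 slope 0.176 z 33.2
treadle y -140 1009 slope 0.584 z 29.6
treadle y -120 1140 slope 0.582 z 29.7
treadle y -100 1305 slope 0.582 z 29.6
gate pts 105 slope [ 0.51  56.356] angle 0.471 zmax 72.5 y -6.6
```

View pics/w5.png

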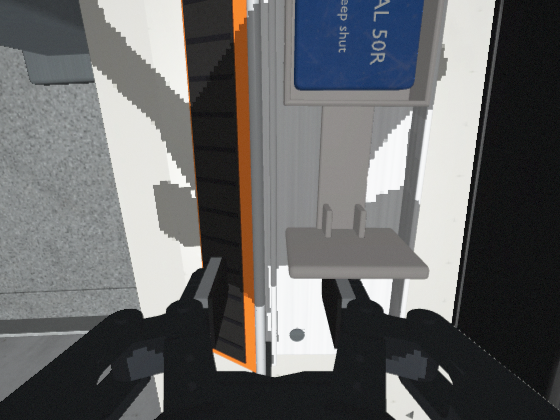

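View pics/s5c.png

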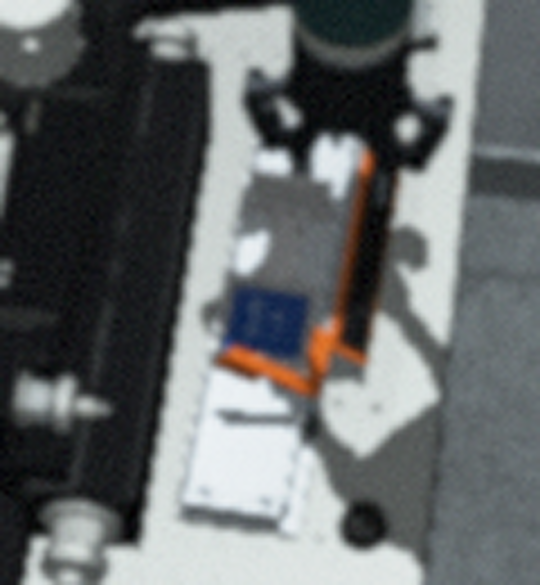

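{"fn": "play_rows", "kwargs": {"slide": [[0.3,0,0],[0.7,0,0],[1.1,0,0],[1.5,0,0],[1.9,0,0],[2.3,0,0],[2.7,0,0],[3.1,0,0],[3.5,0,0],[3.9,0,0],[4.3,0,0],[4.6,0,0]], "delta_rot": [[0,0,0],[0,0,0],[0,0,0],[0,0,0],[0,0,0],[0,0,0],[0,0,0],[0,0,0],[0,0,0],[0,0,0],[0,0,0],[0,0,0]]}}

```text
time: 7.3
tool_pos: [0.432, -0.2893, 0.0327]
tcp_rot: [2.271, 2.165, 0.0]
wrist_force: [-2.6, -4.5, 4.3]
width: 0.531
```

```bash
python3 look.py 6
```

```text
7.3 [ 0.432  -0.2893  0.0327] [-2.56 -4.54  4.3 ] [-0.731  0.524  0.049] 0.5309037657092937
treadle y -180 40 slope 0.657 z 25.9
treadle y -160 538 slope 0.565 z 31.0
treadle y -140 452 slope 0.54 z 32.4
treadle y -120 537 slope 0.342 z 33.7
treadle y -100 975 slope 0.592 z 29.5
gate pts 110 slope [ 0.552 58.277] angle 0.504 zmax 72.0 y -4.9
```

View pics/w6.png

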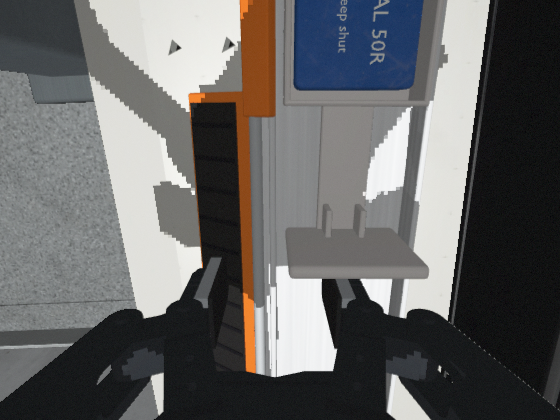

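View pics/s6c.png

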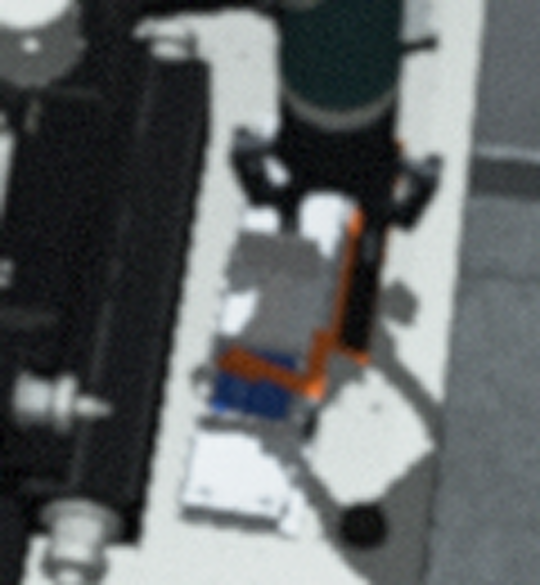

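{"fn": "play_rows", "kwargs": {"slide": [[0.3,0,0],[0.7,0,0],[1.1,0,0],[1.5,0,0],[1.9,0,0],[2.3,0,0],[2.7,0,0],[3.1,0,0],[3.5,0,0],[3.8,0,0],[4.1,0,0],[4.3,0,0]], "delta_rot": [[0,0,0],[0,0,0],[0,0,0],[0,0,0],[0,0,0],[0,0,0],[0,0,0],[0,0,0],[0,0,0],[0,0,0],[0,0,0],[0,0,0]]}}

```text
time: 8.4
tool_pos: [0.434, -0.2459, 0.0327]
tcp_rot: [2.271, 2.166, 0.0]
wrist_force: [-3.5, -4.9, 4.2]
width: 0.527
```

```bash
python3 look.py 7; python3 - <<'E'
from h import *
P=np.load('w7.npz')['P']
for vv in range(180,285,6): print(vv,[tuple(int(1000*a) for a in P[vv,uu]) for uu in (310,360,400)])
E
```

```text
8.4 [ 0.434  -0.2459  0.0327] [-3.54 -4.95  4.19] [-0.769  0.514  0.006] 0.5266158124408957
treadle y -120 556 slope 0.58 z 30.7
treadle y -100 471 slope 0.557 z 32.2
gate pts 91 slope [ 0.529 58.966] angle 0.486 zmax 69.5 y -4.8
180 [(452, -205, 7), (476, -205, 12), (497, -207, 8)]
186 [(452, -207, 8), (476, -208, 12), (498, -210, 7)]
192 [(452, -211, 7), (476, -211, 12), (498, -213, 8)]
198 [(452, -214, 8), (477, -214, 11), (498, -216, 8)]
204 [(452, -217, 7), (477, -217, 12), (498, -219, 8)]
210 [(452, -220, 9), (474, -217, 22), (499, -223, 8)]
216 [(452, -224, 7), (474, -219, 23), (498, -225, 9)]
222 [(452, -227, 7), (474, -222, 23), (498, -229, 9)]
228 [(452, -229, 11), (474, -226, 22), (497, -231, 12)]
234 [(451, -229, 20), (474, -228, 24), (497, -234, 12)]
240 [(450, -229, 27), (473, -230, 27), (492, -231, 26)]
246 [(449, -229, 32), (472, -230, 33), (490, -231, 33)]
252 [(449, -229, 39), (470, -230, 40), (487, -231, 39)]
258 [(448, -229, 46), (469, -230, 46), (485, -231, 46)]
264 [(447, -228, 52), (467, -230, 51), (483, -230, 51)]
270 [(447, -230, 53), (467, -231, 53), (482, -232, 53)]
276 [(447, -233, 52), (467, -234, 53), (482, -234, 54)]
282 [(451, -262, 8), (468, -240, 48), (496, -257, 20)]
```

View pics/s7c.png

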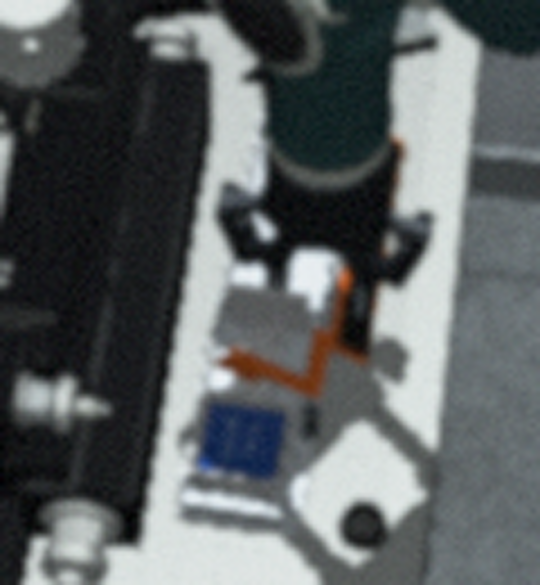

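The tray has cleared the gate (box at (242,440) in the crop), with about 13 mm left to the stop.

{"fn": "play_rows", "kwargs": {"slide": [[0.2,0,0],[0.4,0,0],[0.6,0,0],[0.8,0,0],[0.9,0,0],[1.0,0,0],[1.1,0,0],[1.15,0,0],[1.2,0,0]], "delta_rot": [[0,0,0],[0,0,0],[0,0,0],[0,0,0],[0,0,0],[0,0,0],[0,0,0],[0,0,0],[0,0,0]]}}

```text
time: 9.25
tool_pos: [0.4345, -0.2339, 0.0326]
tcp_rot: [2.271, 2.166, 0.0]
wrist_force: [-2.9, -7.0, 4.7]
width: 0.53
```

{"fn": "play_rows", "kwargs": {"slide": [[0.05,0,0],[0.1,0,0],[0.15,0,0],[0.15,0,0]], "delta_rot": [[0,0,0],[0,0,0],[0,0,0],[0,0,0]]}}

```text
time: 9.58
tool_pos: [0.4346, -0.2338, 0.0328]
tcp_rot: [2.27, 2.165, -0.002]
wrist_force: [-3.8, -9.2, 4.1]
width: 0.529
```

```bash
python3 look.py 8; python3 - <<'E'
from h import *
P=np.load('w8.npz')['P']
for vv in range(240,276,6): print(vv,[tuple(int(1000*a) for a in P[vv,uu]) for uu in (310,360,400)])
E
```

```text
9.5833 [ 0.4346 -0.2338  0.0328] [-3.79 -9.24  4.08] [-1.444  0.637 -0.115] 0.529325838143319
treadle y -120 210 slope 0.592 z 27.7
treadle y -100 534 slope 0.569 z 31.3
gate pts 96 slope [ 0.548 59.412] angle 0.501 zmax 70.8 y -5.0
240 [(450, -217, 27), (474, -218, 27), (493, -219, 26)]
246 [(450, -217, 33), (472, -218, 34), (490, -219, 34)]
252 [(449, -217, 40), (471, -218, 38), (488, -219, 40)]
258 [(448, -217, 45), (470, -218, 44), (486, -219, 45)]
264 [(448, -217, 50), (468, -218, 51), (484, -219, 51)]
270 [(448, -218, 54), (467, -219, 53), (483, -220, 54)]
```

Force rose to 9 N with no further motion, so the tray is at the stop. Check the picture before releasing.

View pics/s8c.png

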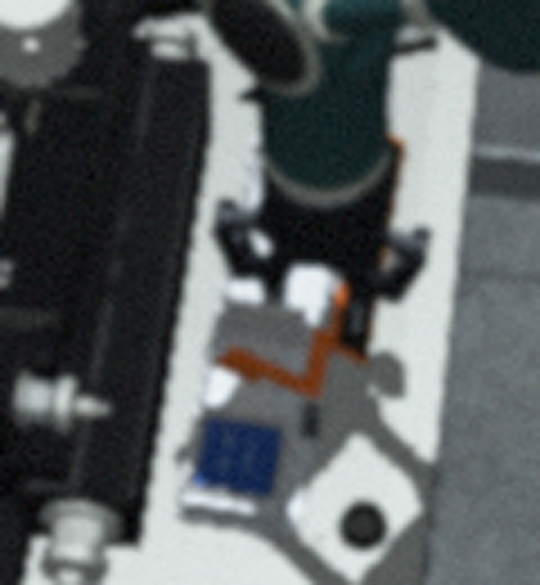

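View pics/w8.png

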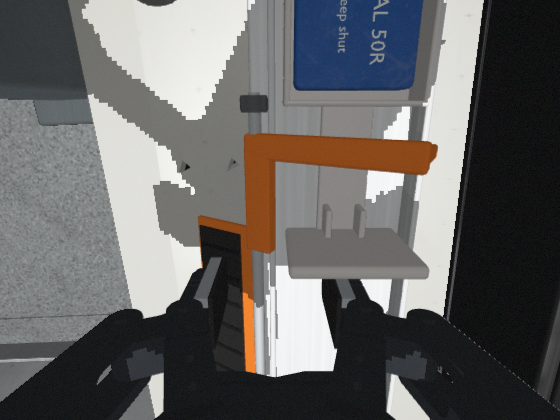

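```bash
python3 - <<'E'
from h import *
z=np.load('s8.npz');P=z['P']
# line along tray centre near the dock
m=(abs(P[...,0]-.471)<.006)&(P[...,1]>-.18)&(P[...,1]<-.07)
A=P[m]; A=A[np.argsort(A[:,1])]
print((A[:,1:]*1000).astype(int).tolist())
E
```

```text
[[-179, 383], [-179, 383], [-179, 392], [-179, 376], [-179, 387], [-179, 395], [-179, 369], [-179, 380], [-179, 363], [-179, 370], [-178, 359], [-178, 388], [-178, 12], [-178, 367], [-178, 395], [-178, 378], [-178, 397], [-177, 354], [-177, 347], [-177, 375], [-177, 9], [-177, 368], [-177, 386], [-177, 396], [-177, 383], [-177, 60], [-177, 366], [-177, 14], [-176, 376], [-176, 394], [-176, 373], [-176, 374], [-176, 11], [-176, 366], [-176, 378], [-176, 388], [-176, 352], [-176, 382], [-176, 396], [-175, 392], [-175, 382], [-175, 363], [-175, 371], [-175, 64], [-175, 6], [-175, 364], [-175, 360], [-175, 396], [-175, 357], [-175, 12], [-175, 382], [-175, 69], [-175, 354], [-175, 372], [-174, 380], [-174, 358], [-174, 386], [-174, 59], [-174, 64], [-174, 64], [-174, 366], [-174, 387], [-174, 387], [-174, 363], [-174, 391], [-174, 370], [-173, 8], [-173, 62], [-173, 378], [-173, 39], [-172, 15], [-172, 396], [-172, 10], [-172, 62], [-171, 43], [-171, 42], [-171, 60], [-171, 15], [-170, 48], [-170, 48], [-170, 8], [-170, 56], [-170, 10], [-170, 9], [-170, 50], [-170, 45], [-169, 5], [-169
[... 905 characters left out ...]
[-108, 19], [-107, 15], [-107, 22], [-107, 22], [-106, 18], [-105, 19], [-105, 14], [-103, 21], [-103, 17], [-102, 24], [-100, 21], [-98, 20], [-97, 21], [-96, 16], [-96, 25], [-96, 24], [-96, 19], [-96, 30], [-95, 20], [-94, 21], [-93, 19], [-92, 19], [-91, 20], [-91, 14], [-90, 23], [-90, 4], [-89, 11], [-89, 12], [-89, 8], [-89, 1], [-89, 21], [-89, 19], [-89, 20], [-88, 9], [-88, 3], [-88, 9], [-87, 16], [-87, -1], [-87, 18], [-86, 5], [-86, 0], [-85, 2], [-84, 0], [-83, 11], [-83, 5], [-83, 0], [-82, 1], [-82, 0], [-81, 2], [-81, -3], [-80, 0], [-79, 0], [-79, -4], [-77, -2], [-77, 4], [-76, 0], [-76, 0], [-74, -7], [-73, -7], [-73, 1], [-73, -7], [-72, 1], [-72, 1], [-71, 4], [-70, 0]]
```

Front is at the stop (pocket spans y from -158 to -96 mm). Now I'll back off slightly while still holding the gate, then lift slowly.

{"fn": "play_rows", "kwargs": {"slide": [[-0.15,0,0],[-0.3,0,0],[-0.5,0,0],[-0.7,0,0],[-0.8,0,0],[-0.8,0,-0.2],[-0.8,0,-0.4],[-0.8,0,-0.6],[-0.8,0,-0.8],[-0.8,0,-1.0],[-0.8,0,-1.2],[-0.8,0,-1.4]], "delta_rot": [[0,0,0],[0,0,0],[0,0,0],[0,0,0],[0,0,0],[0,0,0],[0,0,0],[0,0,0],[0,0,0],[0,0,0],[0,0,0],[0,0,0]]}}

```text
time: 10.68
tool_pos: [0.435, -0.2422, 0.0474]
tcp_rot: [2.269, 2.164, -0.001]
wrist_force: [0.0, 0.2, 0.4]
width: 0.526
```

{"fn": "play_rows", "kwargs": {"slide": [[0,0,-0.5],[0,0,-1.5],[0,0,-3],[0,0,-5],[0,0,-8],[0,0,-11],[0,0,-14],[0,0,-17],[0,0,-19],[0,0,-20],[0,0,-20]], "delta_rot": [[0,0,0],[0,0,0],[0,0,0],[0,0,0],[0,0,0],[0,0,0],[0,0,0],[0,0,0],[0,0,0],[0,0,0],[0,0,0]]}}

```text
time: 11.6
tool_pos: [0.4358, -0.2421, 0.2512]
tcp_rot: [2.264, 2.159, 0.002]
wrist_force: [0.4, -0.2, -0.5]
width: 0.532
```

```bash
python3 look.py 9; python3 - <<'E'
from h import *
P=np.load('w9.npz')['P']
m=(abs(P[...,0]-.47)<.004)&(P[...,1]>-.26)&(P[...,1]<-.08); A=P[m];A=A[np.argsort(A[:,1])][::12]
print((A[:,1:]*1000).astype(int).tolist())
E
```

```text
11.6 [ 0.4358 -0.2421  0.2512] [ 0.42 -0.22 -0.48] [-0.046 -0.042 -0.051] 0.5320354182490324
treadle y -200 174 slope -0.014 z 39.0
treadle y -180 183 slope -0.006 z 39.1
treadle y -160 194 slope 0.004 z 39.1
treadle y -140 204 slope -0.009 z 39.0
treadle y -120 214 slope -0.007 z 39.0
treadle y -100 231 slope -0.006 z 39.0
gate pts 91 slope [-0.072 35.492] angle -0.072 zmax 45.1 y -3.3
[[-259, 6], [-257, 8], [-255, 7], [-253, 7], [-251, 9], [-250, 300], [-249, 301], [-249, 302], [-249, 301], [-248, 302], [-248, 302], [-248, 301], [-247, 301], [-247, 302], [-247, 301], [-246, 302], [-246, 303], [-246, 300], [-245, 300], [-245, 301], [-245, 301], [-245, 300], [-244, 8], [-244, 302], [-243, 302], [-243, 300], [-243, 301], [-243, 300], [-242, 302], [-242, 301], [-242, 301], [-242, 301], [-241, 301], [-241, 302], [-241, 301], [-240, 300], [-240, 302], [-240, 300], [-239, 302], [-239, 301], [-239, 301], [-239, 302], [-238, 301], [-238, 8], [-238, 301], [-238, 299], [-237, 7], [-237, 300], [-237, 263], [-237, 299], [-237, 275], [-237, 255], [-236, 299], [-236, 301], [-236, 293], [-236, 299
[... 1416 characters left out ...]
1, 40], [-170, 40], [-169, 40], [-167, 12], [-166, 11], [-164, 11], [-162, 11], [-160, 10], [-159, 11], [-158, 27], [-156, 28], [-154, 10], [-152, 10], [-151, 9], [-150, 23], [-149, 22], [-147, 21], [-146, 22], [-144, 23], [-142, 22], [-141, 21], [-139, 24], [-138, 23], [-136, 22], [-134, 23], [-133, 23], [-131, 22], [-130, 23], [-128, 22], [-127, 22], [-126, 23], [-124, 24], [-123, 22], [-121, 23], [-120, 23], [-118, 23], [-117, 22], [-116, 24], [-115, 22], [-113, 23], [-112, 23], [-110, 23], [-109, 22], [-107, 22], [-106, 23], [-105, 22], [-103, 22], [-102, 22], [-99, 14], [-98, 23], [-98, 22], [-97, 27], [-96, 27], [-94, 24], [-93, 25], [-91, 23], [-90, 24], [-89, 22], [-83, 2], [-81, 2]]
```

View pics/w9.png

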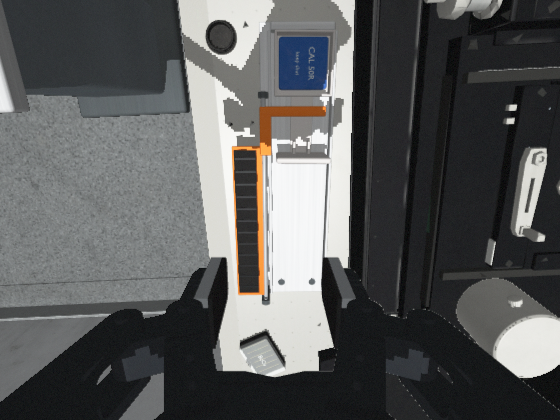

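View pics/s9c.png

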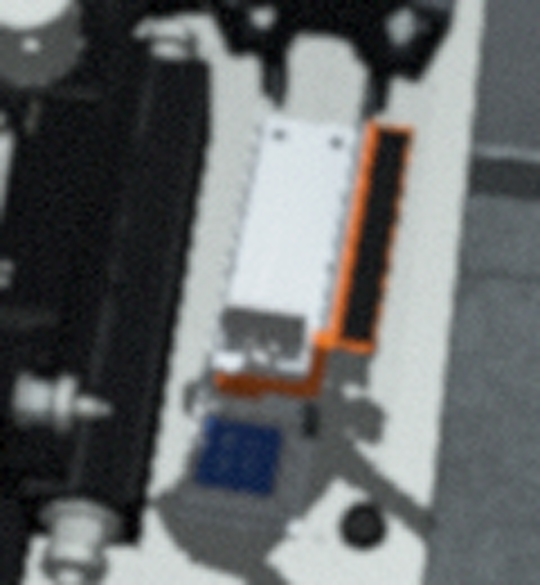

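The tray is home against the stop and the gate is shut behind it over the tongue. The box lies flat in the pocket and the robot touches nothing.

```bash
python3 -c "
from workcell import *
print(finish_job())"
```

```text
the job is handed in; nothing more can be done
None
```

The tray is in the dock, home against the end stop, and the gate is shut behind it. I handed the job in at about 12 s of the 48 s allowed; it gives no verdict.

- **Opening the gate:** I pressed the treadle with one fingertip and held the gate at about 0.50–0.53 rad. The camera readings taken during the push stayed within about 0.47–0.53 rad.
- **Pushing the tray:** The other fingertip pushed the end plate about 118 mm. At the stop the push force rose to about 9 N and the tray moved no further.
- **Letting go:** I backed off 8 mm with the gate still held open, then lifted slowly so the gate fell shut behind the tray.

**Last checks**
- **Tray:** The pocket's front meets the stop with no visible gap, and the tray did not move when I let go.
- **Gate:** The treadle is level again and the gate arm is back at its starting height.
- **Box:** The blue box lies flat in the pocket.
- **Robot:** The wrist force is about 0 and the hand is 0.2 m clear.

**Disagreements**
- **Gate angle:** One last side-camera fit put it at -0.07 rad. The wrist depth shows the gate shut, so I take that as noise from a coarse, shaded view.
- **Camera offset:** The wrist camera read about 2–3 mm off in position and height.

I did not see the gate or anything else on the table touch the tray, but I only had still pictures between moves.

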